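# Unlock the cutting-board rack

## Task

Unlock all three cutting boards in the aluminium rack by swinging each of its three levers fully over, away from you towards the boards. A child-safety interlock lets them go in only one order, which is not marked and changes from time to time: a blocked lever gives a little and stops, so try another and come back to it. Leave the boards standing in their slots and do not move the canister, the owl or the bottle opener.

Things in the scene. Friction and masses are not known exactly. Their poses are not given: they have to be found in the camera images.
- rack: Aluminium rack, fixed to the worktop, 300 mm wide (its y), 300 mm deep (its x, -160 to +140 mm). Origin under it on the worktop; +x points from the levers to the boards (away from the robot, within 15 deg), z up. Front: closed housing 45 mm high, three levers on top in a row along y. Back: three slots (y = -85, 0, +85 mm) with one upright board each, in line with the levers, tops 180 mm high.
- rack_levers (a point): Middle of the lever row, on the hinge line: rack x = -120 mm, y = 0, 57 mm above the worktop. The hinges lie at y = -85, 0 and +85 mm, axes along y. The interlock is hidden in the housing: one lever is free at the start, the second is freed once the first is over (about 0.8 rad), the third once the second is over. Which place comes first, second, third varies and cannot be seen.
- rack_boards (a point): Midpoint of the boards' front edges at half height: rack x = -10 mm, 100 mm above the worktop, 110 mm beyond the hinges. Between each lever and its board a keeper bolt, at most 70 mm above the worktop, draws back as the lever goes over.
- lever_h (a joint): Lever H (letter says nothing of its order): 0 = locked, leaning 29 deg towards the robot (rack -x); grows as it swings towards the boards (rack +x); 1.1 rad = fully over, at its stop. A free lever moves against friction of 0.15 N m (2 to 4 N at the grip) and stays where left. A blocked one gives about 0.08 rad (7 mm at the grip), then stops dead.
- lever_m (a joint): Lever M (letter says nothing of its order): 0 = locked, leaning 29 deg towards the robot (rack -x); grows as it swings towards the boards (rack +x); 1.1 rad = fully over, at its stop. A free lever moves against friction of 0.15 N m (2 to 4 N at the grip) and stays where left. A blocked one gives about 0.08 rad (7 mm at the grip), then stops dead.
- lever_s (a joint): Lever S (letter says nothing of its order): 0 = locked, leaning 29 deg towards the robot (rack -x); grows as it swings towards the boards (rack +x); 1.1 rad = fully over, at its stop. A free lever moves against friction of 0.15 N m (2 to 4 N at the grip) and stays where left. A blocked one gives about 0.08 rad (7 mm at the grip), then stops dead.
- lever_h_grip (a point): Centre of this lever's black hand grip (bar 18 mm thick, 44 mm long along the rack's y), 90 mm from the hinge on a flat steel bar 16 mm wide, 8 mm thick. Moves with the lever: locked, 136 mm above the worktop and 43 mm nearer the robot than the hinge; fully over, 131 mm high and 51 mm beyond the hinge.
- lever_m_grip (a point): Centre of this lever's black hand grip (bar 18 mm thick, 44 mm long along the rack's y), 90 mm from the hinge on a flat steel bar 16 mm wide, 8 mm thick. Moves with the lever: locked, 136 mm above the worktop and 43 mm nearer the robot than the hinge; fully over, 131 mm high and 51 mm beyond the hinge.
- lever_s_grip (a point): Centre of this lever's black hand grip (bar 18 mm thick, 44 mm long along the rack's y), 90 mm from the hinge on a flat steel bar 16 mm wide, 8 mm thick. Moves with the lever: locked, 136 mm above the worktop and 43 mm nearer the robot than the hinge; fully over, 131 mm high and 51 mm beyond the hinge.
- board_a_front (a point): Bamboo round cutting board, 160 mm across, 14 mm thick, standing on edge in a slot of the rack; this point: middle of its front rim edge, nearest the levers, 100 mm above the worktop. Which board stands in which slot varies.
- board_b_front (a point): Second bamboo round cutting board, 160 mm across, 14 mm thick, standing on edge in a slot of the rack; this point: middle of its front rim edge, nearest the levers, 100 mm above the worktop. Which board stands in which slot varies.
- board_w_front (a point): White plastic round cutting board, 160 mm across, 14 mm thick, standing on edge in a slot of the rack; this point: middle of its front rim edge, nearest the levers, 100 mm above the worktop. Which board stands in which slot varies.
- canister: Bystander: steel canister with a toggle latch, 66 mm across, 85 mm high, upright; origin under its centre. Beside the rack.
- owl: Bystander: white ceramic owl, 58 mm across, 85 mm high, upright; origin under its centre. Beside the rack.
- opener: Bystander: red plastic bottle opener lying flat in front of the rack, 135 mm long, 54 mm wide, 12 mm thick; origin under its middle, x along its length.
There are look-alikes about, which are no part of the job. Leave any turquoise look-alike of the part that bears board_a_front alone.

How it is judged:
At the end, for the whole second after the job is handed in: All three levers are swung over to at least 0.95 rad (the stop is at 1.1 rad) and stay there; the three boards still stand upright in their slots (less than 20 deg from upright), moved less than 30 mm; the canister, the owl and the opener have moved less than 25 mm (value of joint each of lever_h, lever_m, lever_s above 0.95 rad and angle between each of board_a_front, board_b_front, board_w_front's own z axis and vertical below 0.35 rad); the robot touches nothing.
It fails at once if a cutting board is shifted by 30 mm or more (distance of any of board_a_front, board_b_front, board_w_front from where it was at the start of the episode above 0.03 m).
It fails at once if the canister, the owl or the bottle opener is moved by 25 mm or more (distance of any of canister, owl, opener from where it was at the start of the episode above 0.025 m).
It also fails if it takes over 54 s, if anything falls off the work surface, if the arm or the gripper's body presses on something with over 40 N, if the wrist force passes 120 N, or if a joint passes its speed limit or range.

## Robot

A 6-joint arm with a two-finger parallel gripper is mounted at the origin on the work surface. World frame = base frame: x ahead of the robot, y to its left, z up, the work surface at z = 0. Lengths are in m, angles in rad, forces in N, time in s.
With the tool pointing down it reaches from about 0.375 to 0.925 m from the base axis. Payload 5.7 kg.
Tool frame: the origin (TCP) lies at the very end of the fingers, on their centre line; the grasp point (between the pads) lies 19 mm behind it; z points along the fingers, y is the line along which they close (so a half turn about z gives the same grasp; the last joint's range is limited). The gripper opens to 85 mm and grips with 20 to 120 N. Pads are 22 mm wide; open, the fingers measure 114 mm over their backs; the gripper's body (76 mm by 85 mm) begins 54 mm behind the grasp point. The pads swing forward as they close: fully open they stand 13 mm farther back than shut.
Start: joints at [-1.352, 0.359, 1.51, -0, 1.272, -0.115], TCP at [0.197, -0.567, 0.231] pointing down, gripper open.
Joint ranges: [-2.97, 2.97], [-1.01, 2.36], [0.21, 2.38], [-0.96, 4.11], [0.2, 2.71], [-2.98, 2.98]. Speed limits (rad/s): [2.39, 2.39, 3.14, 3.14, 3.14, 3.14].

## Interface

Orientations are given as a rotation vector (axis times angle).
In Python, from bench import telemetry, vision, job_done gives the robot as it stands.
- The arm moves only by the shell command python3 -m pendant 'ROWS' [FORCE]. ROWS is JSON, a list of rows, each a list of 3 entries, a list of its own where there are three numbers: the opening, from 0 (shut) to 1 (fully open), then the shift along the tool's x, y, z in mm, then the turn, a rotation vector about the tool's x, y, z in degrees. In form: [[gripper, [dx, dy, dz], [wx, wy, wz]], ...]. A call has 1 to 20 rows; each row shifts and turns the commanded pose from where the row before left it, along the tool's axes as they then stand; what a row does not reach is not made up. A row lasts 1/10 s, in which the tool goes at most 50 mm and 8.59 degrees, less where a joint would pass 70% of its speed; a pose out of reach is approached as far as the arm can. A call is refused whole if a number of a shift passes 50 or a number of a turn 8.59, either way. A call with a gripper value outside its range is refused whole. The fingers move at their own pace and stop on an object; FORCE is the grip in N (left out, the last holds). Time passes only in rows, so rows that do not move let the fingers close. It gives the time, the measured TCP pose, the force, the opening and the grip force at its end, in the units of the state.
- telemetry.sense(): the state, without advancing time (a new reading comes with each control period).
- vision.read_camera(name): name is "scene" or "top"; returns the picture (400x640x3 uint8, red, green, blue); there is no depth.
- vision.calibration(name): a dict with "fovy" (degrees; the focal length in pixels is half the picture's height over the tangent of half this angle, whatever the lens; pixels are square), "cx", "cy" (the principal point, pixels), "rvec" (rotation vector, rad) and "tvec" (3), from world to camera coordinates, as OpenCV has them. Camera axes: x right, y down, z forward; pixel columns grow to the right and rows downward; lengths in m; the calibration is good to about 2 mm. A picture is of the moment at which its call begins. calibration takes no time and is no camera call.
- job_done(): hands the job in; it is judged then, once.
The state is a dict: "time_s": time; "q": joint angles; "dq": joint speeds; "effort": joint torques, N m; "tcp_pos": TCP position; "eef_rot": TCP orientation; "ft_force": force on the tool from outside, world axes, zero at the start; "torque": the same for the moment, N m; "width": finger opening in m; "grip_force": force on a finger pad.
Only numpy, scipy, OpenCV 4.12 (cv2) and the standard library are available. Lean on these libraries where they do the work, as an engineer would, in place of code of your own. Each camera call takes 0.05 s, during which the arm holds its last target. There are 200 camera calls.

## Working session

There is one attempt and no reset: what is moved stays moved. The work goes in short steps, Python scripts to look and compute and a shell command to move; the robot and the scene stay as the last step left them, time stands still between calls to the robot, and variables do not carry over. Pictures are saved under pics/ and viewed, at most 10 in all, crops included, and the job is handed in when it is done.

```bash
mkdir -p pics
python3 - <<'E'
from bench import telemetry, vision
import cv2,numpy as np
for n in("scene","top"):
    im=vision.read_camera(n); cv2.imwrite(f"pics/{n}0.png",im[:,:,::-1]); print(n,vision.calibration(n))
s=telemetry.sense();print(s)
E
```

```text
scene {'fovy': 53.36995607477536, 'cx': 324.4821588100885, 'cy': 198.93925813680625, 'rvec': array([ 0.88383717,  2.31219527, -1.31552616]), 'tvec': array([ 0.41422572, -0.11508605,  1.44757089])}
top {'fovy': 53.72187540488103, 'cx': 319.7354715348142, 'cy': 203.33704898448912, 'rvec': array([ 2.16442392, -2.13985199,  0.15990544]), 'tvec': array([0.00723283, 0.62500861, 0.84652388])}
{'time_s': 0.1, 'q': array([-1.35212770e+00,  3.59400805e-01,  1.51133161e+00,  1.21880997e-05,
        1.27252723e+00, -1.15144614e-01]), 'dq': array([-3.63960785e-04,  6.61164613e-05, -1.76673966e-03,  6.72588197e-04,
        1.04397510e-03, -9.24052684e-04]), 'effort': array([-8.07933448e-04, -5.28654349e+01, -2.79350281e+01, -3.52025036e-04,
        4.99527858e-03, -1.84593836e-05]), 'tcp_pos': array([ 0.19642424, -0.56627667,  0.230554  ]), 'eef_rot': array([-3.09629390e+00, -5.21639209e-01,  1.17146324e-04]), 'ft_force': array([0.13838574, 0.25475888, 0.67501749]), 'torque': array([0.03132541, 0.0121181 , 0.01628685]), 'grip_force': 0.0, 'width': 0.08516429816457459}
```

View pics/scene0.png

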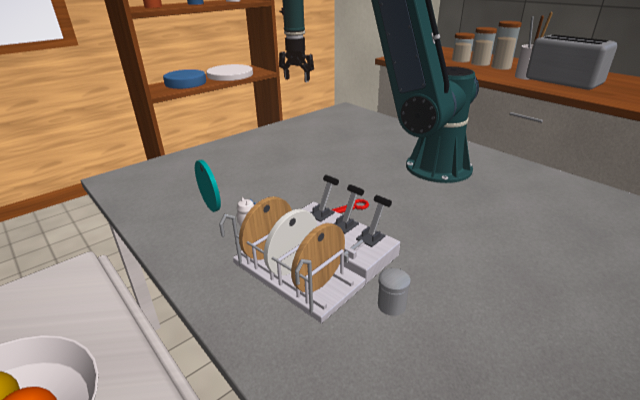

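View pics/top0.png

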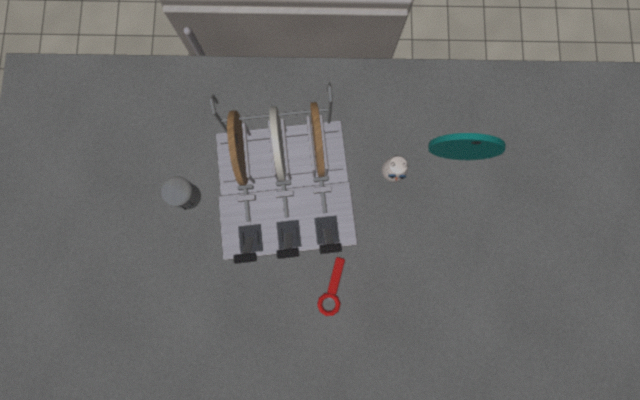

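The scene picture shows the rack in the middle, with black grips at about (330,180), (355,190) and (382,202). In the top picture the grips are at (245,258), (288,253) and (330,248), and the opener is at (333,288).

Things that could be confused (top picture):
- **Grips against their dark hinge blocks:** the blocks are at (250,238), (289,235) and (327,230). I choose the grips, the thin black bars nearest the robot.
- **Turquoise disc:** at (467,147), a look-alike board to leave alone.

```bash
cat > h.py <<'E'
from bench import telemetry, vision
import cv2,numpy as np
from scipy.spatial.transform import Rotation as R
def cal(n):
    c=vision.calibration(n); f=200/np.tan(np.radians(c["fovy"]/2)); return np.array([[f,0,c["cx"]],[0,f,c["cy"]],[0,0,1]]),R.from_rotvec(c["rvec"]).as_matrix(),c["tvec"]
def onz(n,p,z):
    K,M,t=cal(n); o=-M.T@t; d=M.T@np.linalg.solve(K,[p[0],p[1],1]); return o+d*(z-o[2])/d[2]
def tri(p,q):
    P=[K@np.c_[M,t] for K,M,t in (cal("top"),cal("scene"))]
    X=cv2.triangulatePoints(P[0],P[1],np.float64(p).reshape(2,1),np.float64(q).reshape(2,1)); return (X[:3]/X[3]).ravel()
def blobs(im,roi,th=28,amin=40):
    x0,y0,x1,y1=roi; m=(im[y0:y1,x0:x1].max(2)<th).astype(np.uint8)
    n,_,s,c=cv2.connectedComponentsWithStats(m); return [(c[i]+[x0,y0],s[i]) for i in range(1,n) if s[i,4]>amin]
E
python3 - <<'E'
from h import *
t=vision.read_camera("top");s=vision.read_camera("scene")
bt=blobs(t,(225,220,350,270)); bs=blobs(s,(315,168,400,215),30,30)
for c,st in bt: print("top",c.round(1),st,onz("top",c,.136).round(4))
for c,st in bs: print("scene",c.round(1),st,onz("scene",c,.136).round(4))
a=cv2.resize(t[205:275,215:365],None,fx=5,fy=4,interpolation=2);b=cv2.resize(s[165:255,300:420],None,fx=3,fy=3)
b=cv2.copyMakeBorder(b,0,0,0,750-360,0)
cv2.imwrite("pics/crop.png",np.vstack([a,b])[:,:,::-1])
E
```

```text
scene [330.4 179.7] [ 9  8 14  8 57] [ 0.5207 -0.0085  0.136 ]
scene [355.1 189.8] [33 18 15  9 68] [0.5109 0.0771 0.136 ]
scene [382.3 200.7] [59 28 17 10 81] [0.5001 0.1617 0.136 ]
```

View pics/crop.png

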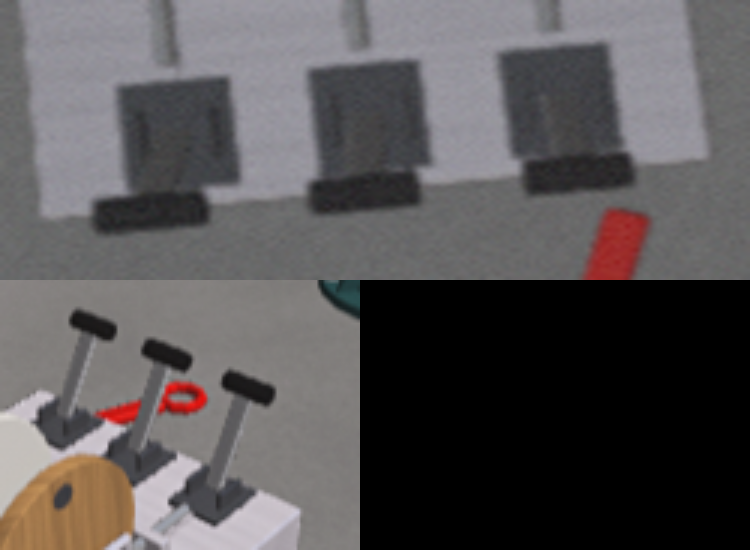

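Crop: the three black bars sit on steel levers above dark hinge blocks, at top pixels (245,258), (288,253) and (331,248). So these are the grips. The red piece beside them is the opener's handle.

```bash
cat >> h.py <<'E'
G=np.array([[.5207,-.0085],[.5109,.0771],[.5001,.1617]])  # right, mid, left (locked)
def rackyaw(): d=G[2]-G[0]; return np.arctan2(-d[0],d[1])
def rel(goal):
    s=telemetry.sense(); Rt=R.from_rotvec(s["eef_rot"]); return (Rt.inv().apply(np.array(goal)-s["tcp_pos"])*1000).round(1)
E
python3 - <<'E'
from h import *
for p,q in (((331,248),(330.4,179.7)),((288,253),(355.1,189.8)),((245.2,258),(382.3,200.7))): print(onz("top",p,.136).round(4),tri(p,q).round(4))
print(np.degrees(rackyaw()))
s=telemetry.sense();Rt=R.from_rotvec(s["eef_rot"]); y=rackyaw();c,n=np.cos(y),np.sin(y)
T=np.array([[c,n,0],[n,-c,0],[0,0,-1]]).T
print(np.degrees((Rt.inv()*R.from_matrix(T)).as_rotvec()), T.T@(np.array([.481,-.013,.231])-s["tcp_pos"])*1000)
E
```

```text
[ 0.5225 -0.0083  0.136 ] [ 0.522  -0.0079  0.1367]
[0.5117 0.0769 0.136 ] [0.5114 0.0771 0.1363]
[0.5009 0.1612 0.136 ] [0.5006 0.1615 0.1362]
6.901173464186125
[-6.55764239e-02 -7.83153211e-04  1.22252813e+01] [ 3.48950083e+02 -5.15297044e+02 -2.39242859e-01]
```

```bash
python3 -m pendant '[[0,[0,0,0],[0,0,6.1]],[0,[0,0,0],[0,0,6.1]],[0,[21.8,-32.2,0],[0,0,0]],[0,[21.8,-32.2,0],[0,0,0]],[0,[21.8,-32.2,0],[0,0,0]],[0,[21.8,-32.2,0],[0,0,0]],[0,[21.8,-32.2,0],[0,0,0]],[0,[21.8,-32.2,0],[0,0,0]],[0,[21.8,-32.2,0],[0,0,0]],[0,[21.8,-32.2,0],[0,0,0]],[0,[21.8,-32.2,0],[0,0,0]],[0,[21.8,-32.2,0],[0,0,0]],[0,[21.8,-32.2,0],[0,0,0]],[0,[21.8,-32.2,0],[0,0,0]],[0,[21.8,-32.2,0],[0,0,0]],[0,[21.8,-32.2,0],[0,0,0]],[0,[21.8,-32.2,0],[0,0,0]],[0,[21.8,-32.2,0],[0,0,0]],[0,[0,0,0],[0,0,0]]]'
python3 -c "
from h import *
print(rel([.481,-.013,.125]), telemetry.sense()['width'])"
```

```text
time_s: 2.1
tcp_pos: [0.4825, -0.0098, 0.2314]
eef_rot: [-3.134, -0.196, -0.002]
ft_force: [0.3, -0.3, -0.2]
width: 0.0001
grip_force: 0.0
[ -2.1   3.1 106.4] 0.00013850893024955016
```

```bash
python3 -m pendant '[[0,[-1,1.5,35.5],[0,0,0]],[0,[-1,1.5,35.5],[0,0,0]],[0,[0,0,35.5],[0,0,0]],[0,[6,0,0],[0,0,0]],[0,[6,0,0],[0,0,0]],[0,[4,0,0],[0,0,0]],[0,[4,0,0],[0,0,0]],[0,[0,0,0],[0,0,0]]]'
python3 -m pendant '[[0,[3,0,0],[0,0,0]],[0,[3,0,0],[0,0,0]],[0,[0,0,0],[0,0,0]]]'
python3 -m pendant '[[0,[3,0,0],[0,0,0]],[0,[2,0,0],[0,0,0]],[0,[0,0,0],[0,0,0]]]'
```

```text
time_s: 2.9
tcp_pos: [0.5007, -0.0144, 0.1262]
eef_rot: [3.135, 0.19, 0.005]
ft_force: [0.3, 0.2, 0.7]
width: -0.0
grip_force: 0.0
time_s: 3.2
tcp_pos: [0.5043, -0.0133, 0.1249]
eef_rot: [-3.136, -0.19, 0.002]
ft_force: [-2.3, -0.6, 2.6]
width: 0.0
grip_force: 1.5
time_s: 3.5
tcp_pos: [0.5083, -0.0128, 0.1245]
eef_rot: [-3.136, -0.19, 0.005]
ft_force: [-6.5, -2.2, 5.7]
width: -0.0
grip_force: 3.4
```

```bash
python3 -m pendant '[[0,[2,0,0],[0,0,0]],[0,[2,0,0],[0,0,0]],[0,[0,0,0],[0,0,0]]]'
python3 -m pendant '[[0,[2,0,0],[0,0,0]],[0,[2,0,0],[0,0,0]],[0,[0,0,0],[0,0,0]]]'
```

```text
time_s: 3.8
tcp_pos: [0.5085, -0.0125, 0.1239]
eef_rot: [-3.135, -0.191, 0.017]
ft_force: [-15.1, -4.0, 10.3]
width: 0.0003
grip_force: 7.7
time_s: 4.1
tcp_pos: [0.5085, -0.0121, 0.1234]
eef_rot: [-3.135, -0.192, 0.028]
ft_force: [-23.0, -4.8, 15.1]
width: -0.0003
grip_force: 11.9
```

The right lever is blocked. I'll back off and try the middle one.

```bash
python3 -m pendant '[[0,[-20,0,0],[0,0,0]],[0,[-20,0,0],[0,0,0]],[0,[0,-28,0],[0,0,0]],[0,[0,-28,0],[0,0,0]],[0,[0,-29,0],[0,0,0]],[0,[0,0,0],[0,0,0]]]'
python3 -c "
from h import *
print(rel([.5109-.0199,.0771-.0024,.125]))"
```

```text
time_s: 4.7
tcp_pos: [0.4685, 0.0702, 0.125]
eef_rot: [-3.134, -0.193, -0.003]
ft_force: [-0.0, -1.0, -0.2]
width: -0.0003
grip_force: 0.0
[22.9 -1.7  0. ]
```

```bash
python3 -m pendant '[[0,[11,-1.5,0],[0,0,0]],[0,[11,0,0],[0,0,0]],[0,[4,0,0],[0,0,0]],[0,[4,0,0],[0,0,0]],[0,[4,0,0],[0,0,0]],[0,[3,0,0],[0,0,0]],[0,[0,0,0],[0,0,0]]]'
```

```text
time_s: 5.4
tcp_pos: [0.5052, 0.0734, 0.1248]
eef_rot: [-3.136, -0.189, -0.001]
ft_force: [-0.7, -1.3, 0.3]
width: -0.0002
grip_force: 0.4
```

```bash
python3 -m pendant '[[0,[4,0,0],[0,0,0]],[0,[4,0,0],[0,0,0]],[0,[0,0,0],[0,0,0]]]'
```

```text
time_s: 5.7
tcp_pos: [0.5135, 0.0748, 0.125]
eef_rot: [-3.136, -0.19, -0.002]
ft_force: [-0.2, 0.7, 1.0]
width: -0.0001
grip_force: 0.1
```

```bash
python3 -m pendant '[[0,[6,0,0],[0,0,0]],[0,[6,0,0],[0,0,0]],[0,[6,0,0],[0,0,0]],[0,[6,0,0],[0,0,0]],[0,[6,0,0],[0,0,0]],[0,[6,0,0],[0,0,0]],[0,[0,0,0],[0,0,0]]]'; python3 -m pendant '[[0,[6,0,0],[0,0,0]],[0,[6,0,0],[0,0,0]],[0,[6,0,0],[0,0,0]],[0,[4,0,0],[0,0,0]],[0,[0,0,0],[0,0,0]]]'
```

```text
time_s: 6.4
tcp_pos: [0.5495, 0.079, 0.1248]
eef_rot: [-3.136, -0.19, -0.002]
ft_force: [-0.2, -0.3, -0.8]
width: -0.0001
grip_force: 0.0
time_s: 6.9
tcp_pos: [0.5711, 0.0817, 0.125]
eef_rot: [-3.136, -0.19, -0.002]
ft_force: [0.1, -0.3, 0.6]
width: 0.0001
grip_force: 0.0
```

Run:
```python
from h import *
s=vision.read_camera("scene");t=vision.read_camera("top")
cv2.imwrite("pics/c2.png",np.hstack([cv2.resize(s[130:280,290:420],None,fx=3,fy=3),cv2.resize(t[130:280,215:350],None,fx=3,fy=3)])[:,:,::-1])
```

```text
(no output)
```

View pics/c2.png

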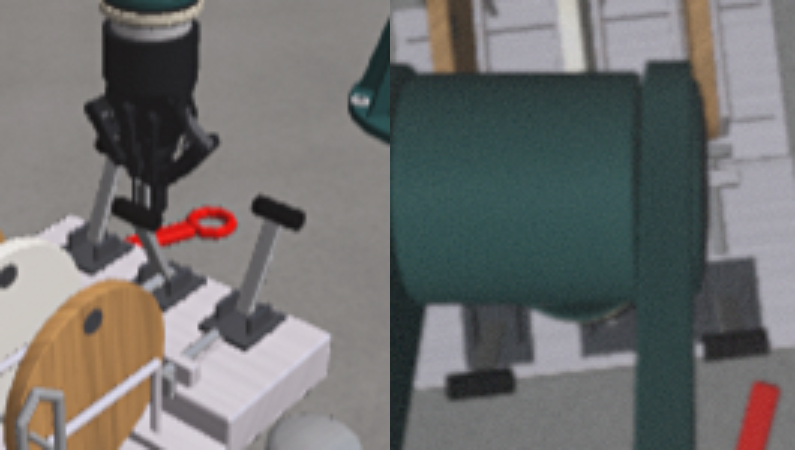

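The middle lever's grip is ahead of the fingers and well over, at crop (135,212), so this one is free. I'll push it on to its stop.

```bash
python3 -m pendant '[[0,[5,0,0],[0,0,0]],[0,[5,0,0],[0,0,0]],[0,[3,0,0],[0,0,0]],[0,[0,0,0],[0,0,0]]]'; python3 -m pendant '[[0,[3,0,0],[0,0,0]],[0,[2,0,0],[0,0,0]],[0,[0,0,0],[0,0,0]]]'
```

```text
time_s: 7.4
tcp_pos: [0.5832, 0.0832, 0.1246]
eef_rot: [-3.136, -0.19, 0.0]
ft_force: [-2.4, 0.3, -1.3]
width: -0.0002
grip_force: 0.6
time_s: 7.7
tcp_pos: [0.5844, 0.0834, 0.1244]
eef_rot: [3.136, 0.19, -0.011]
ft_force: [-9.6, -1.7, 4.6]
width: -0.0002
grip_force: 4.8
```

The middle lever is at its stop. Next is the left one.

```bash
python3 -m pendant '[[0,[-30,0,0],[0,0,0]],[0,[-30,0,0],[0,0,0]],[0,[-30,0,0],[0,0,0]],[0,[-28,0,0],[0,0,0]],[0,[0,-28,0],[0,0,0]],[0,[0,-28,0],[0,0,0]],[0,[0,-29,0],[0,0,0]],[0,[0,0,0],[0,0,0]]]'
python3 -c "
from h import *
print(rel([.5001-.0199,.1617-.0024,.125]))"
```

```text
time_s: 8.5
tcp_pos: [0.4615, 0.1567, 0.1256]
eef_rot: [-3.134, -0.193, -0.005]
ft_force: [0.0, -0.4, 0.3]
width: -0.0
grip_force: 0.0
[18.8 -0.3  0.7]
```

```bash
python3 -m pendant '[[0,[8,0,0],[0,0,0]],[0,[8,0,0],[0,0,0]],[0,[4,0,0],[0,0,0]],[0,[4,0,0],[0,0,0]],[0,[4,0,0],[0,0,0]],[0,[4,0,0],[0,0,0]],[0,[0,0,0],[0,0,0]]]'; python3 -m pendant '[[0,[3,0,0],[0,0,0]],[0,[0,0,0],[0,0,0]]]'
```

```text
time_s: 9.2
tcp_pos: [0.4875, 0.1567, 0.1239]
eef_rot: [3.135, 0.189, -0.015]
ft_force: [-12.5, -1.7, 7.8]
width: -0.0002
grip_force: 6.2
time_s: 9.4
tcp_pos: [0.4876, 0.1567, 0.1235]
eef_rot: [3.134, 0.189, -0.023]
ft_force: [-18.1, -2.9, 12.3]
width: -0.0002
grip_force: 9.2
```

The left one is blocked, so I'll go back to the right one.

```bash
python3 -m pendant '[[0,[-20,0,0],[0,0,0]],[0,[-17,0,0],[0,0,0]],[0,[0,34,0],[0,0,0]],[0,[0,34,0],[0,0,0]],[0,[0,34,0],[0,0,0]],[0,[0,34,0],[0,0,0]],[0,[0,34,0],[0,0,0]],[0,[0,0,0],[0,0,0]]]'
python3 -c "
from h import *
print(rel([.5217-.0199,-.0085-.0024,.125]))"
```

```text
time_s: 10.2
tcp_pos: [0.4814, -0.019, 0.1252]
eef_rot: [3.134, 0.184, 0.006]
ft_force: [0.3, 0.1, 1.1]
width: -0.0001
grip_force: 0.0
[21.2 -5.7  0.3]
```

```bash
python3 -m pendant '[[0,[8,-3,0],[0,0,0]],[0,[8,-3,0],[0,0,0]],[0,[5,0,0],[0,0,0]],[0,[4,0,0],[0,0,0]],[0,[4,0,0],[0,0,0]],[0,[4,0,0],[0,0,0]],[0,[4,0,0],[0,0,0]],[0,[0,0,0],[0,0,0]]]'
```

```text
time_s: 11.0
tcp_pos: [0.5152, -0.0044, 0.1247]
eef_rot: [-3.135, -0.19, 0.0]
ft_force: [0.0, 0.9, 1.5]
width: 0.0003
grip_force: 0.4
```

```bash
python3 -m pendant '[[0,[6,0,0],[0,0,0]],[0,[6,0,0],[0,0,0]],[0,[6,0,0],[0,0,0]],[0,[6,0,0],[0,0,0]],[0,[6,0,0],[0,0,0]],[0,[6,0,0],[0,0,0]],[0,[6,0,0],[0,0,0]],[0,[6,0,0],[0,0,0]],[0,[6,0,0],[0,0,0]],[0,[6,0,0],[0,0,0]],[0,[6,0,0],[0,0,0]],[0,[6,0,0],[0,0,0]],[0,[6,0,0],[0,0,0]],[0,[0,0,0],[0,0,0]]]'; python3 -m pendant '[[0,[3,0,0],[0,0,0]],[0,[3,0,0],[0,0,0]],[0,[0,0,0],[0,0,0]]]'
```

```text
time_s: 12.4
tcp_pos: [0.5938, 0.0048, 0.1249]
eef_rot: [-3.136, -0.19, -0.003]
ft_force: [0.6, -0.3, 0.0]
width: -0.0003
grip_force: 0.0
time_s: 12.7
tcp_pos: [0.5942, 0.005, 0.1246]
eef_rot: [3.136, 0.19, -0.013]
ft_force: [-12.9, -3.5, 7.5]
width: -0.0001
grip_force: 6.1
```

The right lever is at its stop. Now the left one again.

```bash
python3 -m pendant '[[0,[-30,0,0],[0,0,0]],[0,[-30,0,0],[0,0,0]],[0,[-30,0,0],[0,0,0]],[0,[-30,0,0],[0,0,0]],[0,[0,-33,0],[0,0,0]],[0,[0,-33,0],[0,0,0]],[0,[0,-33,0],[0,0,0]],[0,[0,-33,0],[0,0,0]],[0,[0,-33,0],[0,0,0]],[0,[0,0,0],[0,0,0]]]'
python3 -c "
from h import *
print(rel([.5001-.0199,.1617-.0024,.125]))"
```

```text
time_s: 13.7
tcp_pos: [0.46, 0.1581, 0.1255]
eef_rot: [-3.134, -0.194, -0.004]
ft_force: [-0.5, -0.3, 0.7]
width: 0.0
grip_force: 0.0
[20.2  1.3  0.6]
```

```bash
python3 -m pendant '[[0,[8,1,0],[0,0,0]],[0,[8,0,0],[0,0,0]],[0,[4,0,0],[0,0,0]],[0,[4,0,0],[0,0,0]],[0,[4,0,0],[0,0,0]],[0,[4,0,0],[0,0,0]],[0,[4,0,0],[0,0,0]],[0,[0,0,0],[0,0,0]]]'
```

```text
time_s: 14.5
tcp_pos: [0.4955, 0.158, 0.1247]
eef_rot: [3.136, 0.19, -0.0]
ft_force: [-1.2, -0.2, 0.7]
width: 0.0001
grip_force: 0.5
```

Free. The stop should be at about x = 0.573.

```bash
python3 -m pendant '[[0,[6,0,0],[0,0,0]],[0,[6,0,0],[0,0,0]],[0,[6,0,0],[0,0,0]],[0,[6,0,0],[0,0,0]],[0,[6,0,0],[0,0,0]],[0,[6,0,0],[0,0,0]],[0,[6,0,0],[0,0,0]],[0,[6,0,0],[0,0,0]],[0,[6,0,0],[0,0,0]],[0,[6,0,0],[0,0,0]],[0,[6,0,0],[0,0,0]],[0,[6,0,0],[0,0,0]],[0,[4,0,0],[0,0,0]],[0,[0,0,0],[0,0,0]]]'; python3 -m pendant '[[0,[3,0,0],[0,0,0]],[0,[3,0,0],[0,0,0]],[0,[0,0,0],[0,0,0]]]'
```

```text
time_s: 15.9
tcp_pos: [0.5716, 0.1674, 0.1249]
eef_rot: [-3.136, -0.19, -0.002]
ft_force: [-0.2, 0.1, 0.5]
width: 0.0002
grip_force: 0.1
time_s: 16.2
tcp_pos: [0.5741, 0.1677, 0.1245]
eef_rot: [3.136, 0.19, -0.008]
ft_force: [-8.3, -0.8, 3.1]
width: -0.0001
grip_force: 3.8
```

Back off well clear, then check.

```bash
python3 -m pendant '[[0,[-30,0,0],[0,0,0]],[0,[-30,0,0],[0,0,0]],[0,[-30,0,0],[0,0,0]],[0,[-30,0,0],[0,0,0]],[0,[0,0,-40],[0,0,0]],[0,[0,0,-40],[0,0,0]],[0,[0,-40,-20],[0,0,0]],[0,[0,-40,0],[0,0,0]],[0,[0,-40,0],[0,0,0]],[0,[0,-40,0],[0,0,0]],[0,[0,-40,0],[0,0,0]],[0,[0,0,0],[0,0,0]],[0,[0,0,0],[0,0,0]]]'
python3 - <<'E'
from h import *
s=vision.read_camera("scene");t=vision.read_camera("top")
cv2.imwrite("pics/c3.png",np.hstack([cv2.resize(s[150:330,220:430],(466,400)),cv2.resize(t[80:320,160:360],(333,400))])[:,:,::-1])
E
```

```text
time_s: 17.5
tcp_pos: [0.4337, 0.3531, 0.2252]
eef_rot: [-3.135, -0.193, -0.003]
ft_force: [-0.0, -0.4, 0.4]
width: 0.0
grip_force: 0.0
```

View pics/c3.png

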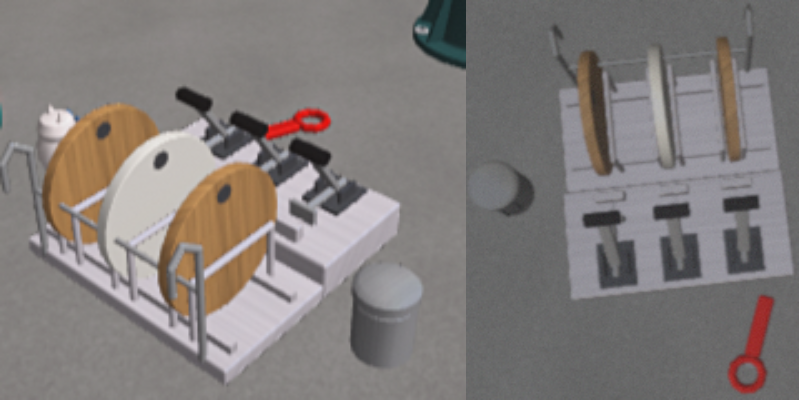

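All three levers are equally far over, with grips at crop (604,218), (672,211) and (741,203) on a line parallel to the rack. The boards stand in their slots, and the canister, owl and opener look unmoved.

```bash
python3 -c "
from bench import job_done
print(job_done())"
```

```text
the job is handed in; nothing more can be done
None
```

I swung all three levers over to their stops (order: middle, right, left) and handed the job in at about 17.6 s; the last pictures show the boards upright and the canister, owl and opener where they were, but the hand-in gave no verdict.

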